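# Loosen the glueing press by two full turns

### The job

The glue has set in the press with the yellow wheel: with a fingertip on the wheel's knurled rim, roll it round anticlockwise (seen from above) by two full turns, counting them, so that its white mark ends about where it began. Leave the blue press done up, grip or lift nothing, do not disturb the maze boxes or the other things on the table, and finish with the hand clear.

Things in the scene. Friction and masses are not known exactly. Their poses are not given: they have to be found in the camera images.
- yellow_press: small glueing press with the yellow wheel (the wheel to loosen), screwed to the table: plywood base 120 (x) x 165 (y) x 15 mm, two side posts at y = +-72 mm, and a crossbar 36 mm wide along y whose top is 93 mm above the table. Origin: centre of the base's underside, under the wheel's axis
- yellow_centre (a point): centre of the top face of the yellow wheel, on its upright axis. The wheel lies flat above the crossbar, is 22 mm thick and 102 mm across its coarsely knurled rim (24 upright ridges 7 mm wide, standing 4 mm proud of the 94 mm core; 12 mm from ridge to ridge). Done up, its underside is 100 mm and its top 122 mm above the table; it rises 5 mm per turn as it is loosened. Nothing stands above the crossbar beside it, so a fingertip can reach the rim from any side
- yellow_mark (a point): outer part of the white bar on the top face of the yellow wheel, 40 mm from the axis; it turns with the wheel and points to the press's -x side when done up
- yellow_wheel (a joint): turn of the yellow wheel in rad: 0 done up (the start, against its stop), growing anticlockwise seen from above, which loosens it; 6.283 per full turn; it can go on to 4 turns. Stiff: about 0.08 N m of friction, 1.6 N at the rim, and it stays where it is left
- blue_press: small glueing press with the blue wheel (to be left done up), screwed to the table: plywood base 120 (x) x 165 (y) x 15 mm, two side posts at y = +-72 mm, and a crossbar 36 mm wide along y whose top is 93 mm above the table. Origin: centre of the base's underside, under the wheel's axis
- blue_centre (a point): centre of the top face of the blue wheel, on its upright axis. The wheel lies flat above the crossbar, is 22 mm thick and 102 mm across its coarsely knurled rim (24 upright ridges 7 mm wide, standing 4 mm proud of the 94 mm core; 12 mm from ridge to ridge). Done up, its underside is 100 mm and its top 122 mm above the table; it rises 5 mm per turn as it is loosened. Nothing stands above the crossbar beside it, so a fingertip can reach the rim from any side
- blue_mark (a point): outer part of the white bar on the top face of the blue wheel, 40 mm from the axis; it turns with the wheel and points to the press's -x side when done up
- blue_wheel (a joint): turn of the blue wheel in rad: 0 done up (the start, against its stop), growing anticlockwise seen from above, which loosens it; 6.283 per full turn; it can go on to 4 turns. Stiff: about 0.08 N m of friction, 1.6 N at the rim, and it stays where it is left
- glue_bottle: white plastic glue bottle, round, 54 mm wide, 130 mm tall, standing on its base. Origin: centre of its underside. To be left alone
- tape_roll: green roll of tape lying flat, 54 mm wide, 19 mm tall. Origin: centre of its underside. To be left alone
- screwdriver: screwdriver lying on the table. Origin: about the middle of its length. To be left alone
- nail_jar: jar with a black lid, 60 mm wide, 75 mm tall. Origin: centre of its underside. To be left alone
- offcut: dark wooden block 50 x 90 x 30 mm. Origin: centre of its underside. To be left alone
- wall_strips: bundle of thin wooden strips 60 x 22 x 21 mm. Origin: centre of its underside. To be left alone
- maze_box_1: wooden maze box, open-topped, 110 x 110 x 25 mm, lying in the yellow press under its plate. Origin: centre of its underside. To be left alone
- maze_box_2: the same kind of wooden maze box, in the blue press. Origin: centre of its underside. To be left alone

How it is judged:
By the outcome, as a careful person would: the job done as asked, in the order asked, and still so for the second after the job is handed in, with the robot touching nothing.
It also fails if it takes over 72 s, if anything falls off the work surface, if the arm or the gripper's body presses on something with over 40 N, if the wrist force passes 120 N, or if a joint passes its speed limit or range.

### The arm

A 6-joint arm with a two-finger parallel gripper is mounted at the origin on the work surface. World frame = base frame: x ahead of the robot, y to its left, z up, the work surface at z = 0. Lengths are in m, angles in degrees, forces in N, time in s.
With the tool pointing down it reaches from about 0.35 to 0.875 m from the base axis. Payload 4.2 kg.
Tool frame: the origin (TCP) lies midway between the tips of the shut fingers; the grasp point (between the pads) lies 19 mm behind it; y points along the fingers, z is the direction in which the jaws open and shut, and the axes are right-handed (so a half turn about y gives the same grasp; the last joint's range is limited). The gripper opens to 87 mm and grips with 3 to 60 N. Pads are 19 mm wide; open, the fingers measure 117 mm over their backs; the gripper's body (75 mm by 190 mm) begins 51 mm behind the grasp point.
Start: joints at [-51.303, 22.042, 0.453, 0, -68.411, -14.817], TCP at [0.253, -0.571, 0.223] pointing down, gripper open.
Joint ranges: [-179.83, 179.83], [-69.29, 118.12], [-61.27, 80.66], [-181.25, 117.63], [-171.15, -9.14], [-177.46, 177.46]. Speed limits (degrees/s): [159.86, 159.86, 180, 180, 180, 180].

### API

Orientations are given as [roll, pitch, yaw] about the fixed x, y, z axes, in that order (R = Rz(yaw) Ry(pitch) Rx(roll)).
In Python, from workcell import env gives the robot as it stands. The module is installed in compiled form; this text tells all that it offers. Calls block until the motion is done:
- env.goto(position, orientation): joint-space move of the TCP to a pose.
- env.move_straight(position, rotation=None, rate=0.15, force_limit=None): straight line of the TCP; rotation=None keeps the orientation; rate is the mean speed in m/s. With force_limit (N) it stops when the force on the tool has changed by that much, and returns True; else False.
- env.set_joints(angles): joint-space move.
- env.gripper_to(opening, grasp_force=None): opening from 0.0 (shut) to 1.0 (fully open); grasp_force is the grip in N (None keeps the last); returns when the fingers have stopped.
- env.dwell(seconds).
- env.inverse_kinematics(position, orientation): joint angles nearest the present ones, or None.
- env.read_state(): the state.
- env.grab_frame(name): name is "scene" or "side" or "wrist"; returns a dict with "image" (480x640x3 uint8, blue, green, red), "fx", "fy", "cx", "cy" (pixels), "position" and "orientation" of the camera in the world. Camera axes: x right, y up, looking along -z (the intrinsics and any distortion apply to the point x, -y, -z); pixel columns grow to the right and rows downward; lengths in m; the calibration is good to about 2 mm. The wrist camera is an equidistant fisheye: a pixel r from the principal point sees the ray r / f radians off the axis. A picture is of the moment at which its call begins. There is no depth.
A pose or a line that the arm cannot do raises env.Unreachable and nothing moves.
- env.close_job(): hands the job in, once; it reports no verdict.
Trained networks look in a picture, given as the dict that the camera call returned (one of the last four; its "shot" number tells which), for a name from the list of things; names that differ only in an ending like _2 or _b are one class to them, and where a whole thing is asked for, a point or a joint stands for the part that bears it (a point fixed in the world has none). Each returns a list of dicts, best first, with "score" (0 to 1); they miss things now and then, are a little off and sometimes report something else, mostly with a low value. They report only what shows in the picture. A call takes as long as a camera call.
- env.search_frame(picture, thing): "xyz" ([x, y, z] in m, in world coordinates, good to about 4 mm: the middle of the surface that is visible of it).
- env.trace(picture, thing): "mask" (480x640 bool, what is visible of it).
The state is a dict: "clock": time; "joint_positions": joint angles; "qvel": joint speeds; "joint_torque": joint torques, N m; "position": TCP position; "tool_rot": TCP orientation; "force": force on the tool from outside, world axes, zero at the start; "wrist_torque": the same for the moment, N m; "opening": opening from 0.0 (shut) to 1.0 (fully open).
Only numpy, scipy, OpenCV 4.12 (cv2) and the standard library are available. Lean on these libraries where they do the work, as an engineer would, in place of code of your own. Each camera call takes 0.05 s, during which the arm holds its last target.

## Working session

There is one attempt and no reset: what is moved stays moved. The work goes in short steps, each a Python script; the robot and the scene stay as the last script left them, time stands still between calls to the robot, and variables do not carry over. Pictures are saved under pics/ and viewed, and the job is handed in when it is done.

```bash
mkdir -p pics; python3 - <<'E'
from workcell import env
import cv2
s=env.read_state(); print(s)
for n in ["scene","side","wrist"]:
    f=env.grab_frame(n); cv2.imwrite(f"pics/a_{n}.png",f["image"]); print(n,f["position"],f["orientation"],f["fx"])
    for t in ["yellow_press","yellow_centre","yellow_mark","blue_centre","blue_mark","glue_bottle","nail_jar","maze_box_1"]:
        print(t,[(d["xyz"],d["score"]) for d in env.search_frame(f,t)][:2])
E
```

```text
{'clock': 0.0, 'joint_positions': array([-5.13008921e+01,  2.20888371e+01,  3.79701539e-01, -2.84194603e-02,
       -6.84118572e+01, -1.48173793e+01]), 'qvel': array([ 0.02425592, -0.00979326,  0.01294427, -0.00755417, -0.01191981,
        0.03228848]), 'joint_torque': array([ 4.65218600e-04, -3.90664601e+01,  1.87401974e+01,  4.21966642e+00,
        1.09108561e-02, -1.93248775e-04]), 'position': array([ 0.25280631, -0.57092357,  0.22148083]), 'tool_rot': array([-8.98762760e+01,  5.41741647e-03,  2.38712501e+01]), 'force': array([ 0.29124561, -0.60823813,  0.04944716]), 'wrist_torque': array([ 0.04507432, -0.02070063,  0.04829203]), 'opening': 0.9990627344650664}
scene [ 1.02335755 -0.59293549  0.8591263 ] [42.39555083 -0.33836434 32.07327717] 474.3455902370403
yellow_press [([0.537, 0.1735, 0.0605], 0.72)]
yellow_centre [([0.5362, 0.1931, 0.1208], 0.83), ([0.5958, -0.1466, 0.1218], 0.44)]
yellow_mark [([0.5354, 0.1901, 0.1225], 0.56)]
blue_centre [([0.6009, -0.1503, 0.1217], 0.89)]
blue_mark [([0.5995, -0.1521, 0.1246], 0.55)]
glue_bottle [([0.7947, 0.0313, 0.0764], 0.76)]
nail_jar 
[... 199 characters left out ...]
00e+02] 496.31592442590454
yellow_press [([0.5149, 0.2209, 0.0875], 0.84), ([0.5238, 0.2083, 0.1193], 0.23)]
yellow_centre [([0.5248, 0.2136, 0.1218], 0.95)]
yellow_mark [([0.5195, 0.2033, 0.1232], 0.56)]
blue_centre [([0.5901, -0.1296, 0.1199], 0.88)]
blue_mark [([0.5901, -0.1336, 0.1242], 0.6)]
glue_bottle [([0.7734, 0.0606, 0.0665], 0.71)]
nail_jar [([0.7482, -0.2002, 0.0528], 0.91)]
maze_box_1 [([0.5611, -0.1055, 0.0397], 0.86), ([0.4814, 0.2314, 0.0332], 0.59)]
wrist [ 0.19322747 -0.59774397  0.38389565] [-1.41057419e+01 -4.27591639e-02  1.13875876e+02] 371.64829954431775
yellow_press []
yellow_centre []
yellow_mark []
blue_centre []
blue_mark []
glue_bottle []
nail_jar []
maze_box_1 []
```

View pics/a_scene.png

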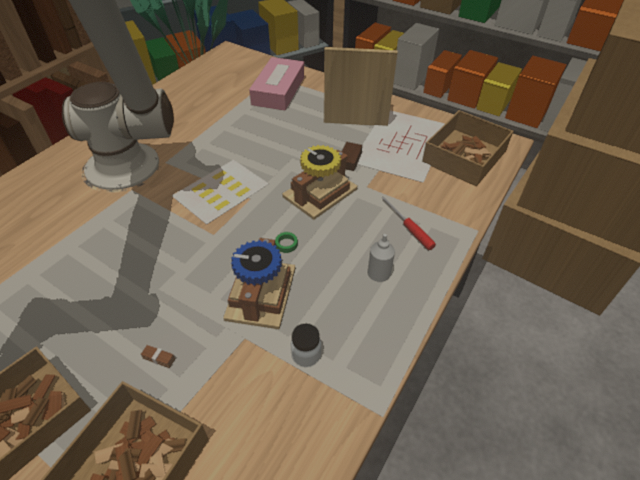

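View pics/a_side.png

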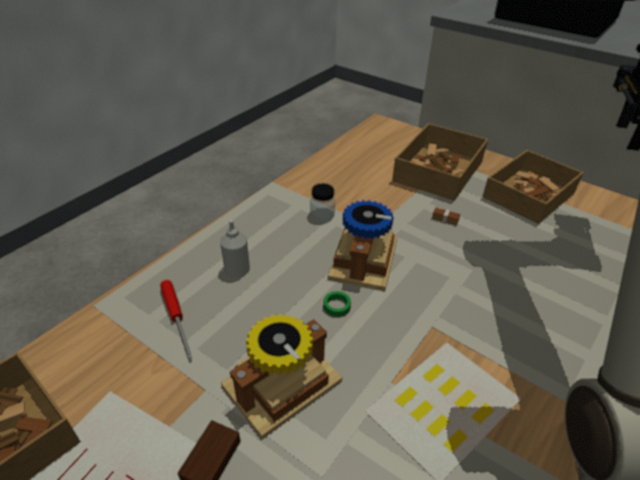

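The scene view shows the yellow wheel near (320,158) and the blue one near (257,260). The side view shows yellow at (280,340), its mark toward (293,352), and the offcut at (210,455). I'll fit the wheel's outline from the masks in both views.

```bash
cat > h.py <<'E'
from workcell import env
import cv2, numpy as np
from scipy.spatial.transform import Rotation as R
from scipy.optimize import minimize
def proj(f,P):
    Rm=R.from_euler('xyz',f["orientation"],degrees=True).as_matrix()
    p=(np.atleast_2d(P)-f["position"])@Rm
    return np.c_[f["cx"]+f["fx"]*p[:,0]/-p[:,2], f["cy"]-f["fy"]*p[:,1]/-p[:,2]]
def unproj(f,uv,z):
    Rm=R.from_euler('xyz',f["orientation"],degrees=True).as_matrix()
    uv=np.atleast_2d(uv); d=np.c_[(uv[:,0]-f["cx"])/f["fx"],-(uv[:,1]-f["cy"])/f["fy"],-np.ones(len(uv))]@Rm.T
    o=np.array(f["position"]); return o+d*((z-o[2])/d[:,2])[:,None]
def ymask(f):
    h=cv2.cvtColor(f["image"],cv2.COLOR_BGR2HSV)
    return ((h[...,0]>20)&(h[...,0]<34)&(h[...,1]>170)&(h[...,2]>60))
E
python3 - <<'E'
from h import *
for n in ["scene","side"]:
    f=env.grab_frame(n)
    m=env.trace(f,"yellow_wheel"); print(n,[(d["score"],d["mask"].sum()) for d in m])
    M=m[0]["mask"]
    a=np.linspace(0,2*np.pi,120,endpoint=False)
    def hullmask(c,z0=.100,z1=.122,r=.050):
        P=np.vstack([np.c_[c[0]+r*np.cos(a),c[1]+r*np.sin(a),np.full(120,z)] for z in(z0,z1)])
        u=proj(f,P); im=np.zeros((480,640),np.uint8)
        cv2.fillConvexPoly(im,(cv2.convexHull(u.astype(np.float32))*16).round().astype(np.int32),255,shift=4,lineType=cv2.LINE_AA); return im/255.
    Y=ymask(f); 
    k=cv2.convexHull(np.argwhere(Y&cv2.dilate(M.astype(np.uint8),np.ones((7,7))).astype(bool))[:,::-1].astype(np.int32))
    H=np.zeros((480,640),np.uint8); cv2.fillConvexPoly(H,k,1)
    for nm,T in (("trace",M),("hsv",H)):
        r=minimize(lambda c:np.abs(hullmask(c)-T).sum(),[.53,.2],method="Nelder-Mead",options=dict(initial_simplex=[[.53,.2],[.545,.2],[.53,.215]]))
        print(nm,r.x,r.fun,T.sum())
    c=proj(f,[*r.x,.122])[0]
    x,y=c.astype(int); crop=f["image"][y-50:y+50,x-55:x+55]; cv2.imwrite(f"pics/b_{n}.png",cv2.resize(crop,None,fx=6,fy=6,interpolation=cv2.INTER_CUBIC)); print("crop origin",x-55,y-50,c)
    h=cv2.cvtColor(f["image"],cv2.COLOR_BGR2HSV); W=(h[...,1]<60)&(h[...,2]>150)&(hullmask(r.x)>.5)
    ys,xs=np.nonzero(W); q=unproj(f,np.c_[xs,ys],.1225); print("white mean rel",q.mean(0)[:2]-r.x,len(xs))
E
```

```text
scene [(0.86, np.int64(998))]Traceback (most recent call last):
  File "<stdin>", line 13, in <module>
cv2.error: OpenCV(4.12.0) /io/opencv/modules/imgproc/src/drawing.cpp:2404: error: (-215:Assertion failed) points.checkVector(2, CV_32S) >= 0 in function 'fillConvexPoly'
```

```bash
python3 - <<'E'
from h import *
for n in ["scene","side"]:
    f=env.grab_frame(n)
    m=env.trace(f,"yellow_wheel"); M=m[0]["mask"]
    h=cv2.cvtColor(f["image"],cv2.COLOR_BGR2HSV)
    print(n,m[0]["score"],np.percentile(h[M],[5,25,50,75,95],axis=0).astype(int).tolist())
    a=np.linspace(0,2*np.pi,120,endpoint=False)
    def hullmask(c,z0=.100,z1=.122,r=.050):
        P=np.vstack([np.c_[c[0]+r*np.cos(a),c[1]+r*np.sin(a),np.full(120,z)] for z in(z0,z1)])
        u=proj(f,P); im=np.zeros((480,640),np.uint8)
        cv2.fillConvexPoly(im,(cv2.convexHull(u.astype(np.float32))*16).round().astype(np.int32),255,shift=4,lineType=cv2.LINE_AA); return im/255.
    Y=(h[...,0]>22)&(h[...,0]<34)&(h[...,1]>140)&cv2.dilate(M.astype(np.uint8),np.ones((7,7))).astype(bool)
    Y=cv2.morphologyEx(Y.astype(np.uint8),cv2.MORPH_OPEN,np.ones((2,2)))
    ts=[("trace",M)]
    print("Y",Y.sum())
    if Y.sum()>50:
        H=np.zeros((480,640),np.uint8); cv2.fillConvexPoly(H,cv2.convexHull(np.ascontiguousarray(np.argwhere(Y)[:,::-1]).astype(np.int32)),1); ts.append(("hsv",H))
    for nm,T in ts:
        r=minimize(lambda c:np.abs(hullmask(c)-T).sum(),[.53,.2],method="Nelder-Mead",options=dict(initial_simplex=[[.53,.2],[.545,.2],[.53,.215]]))
        print(nm,r.x,r.fun,T.sum())
    c=proj(f,[*r.x,.122])[0]
    x,y=c.astype(int); crop=f["image"][y-50:y+50,x-55:x+55]; cv2.imwrite(f"pics/b_{n}.png",cv2.resize(crop,None,fx=6,fy=6,interpolation=cv2.INTER_CUBIC)); print("crop origin",x-55,y-50,c)
E
```

```text
Traceback (most recent call last):
IndexError: list index out of range
```

```bash
python3 -c "
import cv2,numpy as np
cv2.imwrite('pics/b2.png',np.hstack([cv2.resize(cv2.imread('pics/b_%s.png'%n),(400,364)) for n in('scene','side')]))"
```

```text
[ WARN:0@0.025] global loadsave.cpp:275 findDecoder imread_('pics/b_scene.png'): can't open/read file: check file path/integrity
Traceback (most recent call last):
cv2.error: OpenCV(4.12.0) /io/opencv/modules/imgproc/src/resize.cpp:4208: error: (-215:Assertion failed) !ssize.empty() in function 'resize'
```

Traces miss now and then, so I'll skip the mask when that happens and use a box around the known spot instead.

```bash
cat >> h.py <<'E'
ang=np.linspace(0,2*np.pi,120,endpoint=False)
def hullmask(f,c,z0=.100,z1=.122,r=.050):
    P=np.vstack([np.c_[c[0]+r*np.cos(ang),c[1]+r*np.sin(ang),np.full(120,z)] for z in(z0,z1)])
    u=proj(f,P); im=np.zeros((480,640),np.uint8)
    cv2.fillConvexPoly(im,(cv2.convexHull(u.astype(np.float32))*16).round().astype(np.int32),255,shift=4,lineType=cv2.LINE_AA); return im/255.
def locate(f,dz=0,c0=(.53,.2)):
    h=cv2.cvtColor(f["image"],cv2.COLOR_BGR2HSV)
    ts=[]
    m=env.trace(f,"yellow_wheel")
    if m: ts.append(("trace %.2f"%m[0]["score"],m[0]["mask"]))
    near=hullmask(f,c0,.1+dz,.122+dz,.075)>.5
    Y=near&(h[...,0]>22)&(h[...,0]<34)&(h[...,1]>150)
    Y=cv2.morphologyEx(Y.astype(np.uint8),cv2.MORPH_OPEN,np.ones((2,2)))
    n,l,st,_=cv2.connectedComponentsWithStats(Y)
    if n>1:
        k=1+np.argmax(st[1:,4]); p=np.argwhere(l==k)[:,::-1]
        H=np.zeros((480,640),np.uint8); cv2.fillConvexPoly(H,cv2.convexHull(np.ascontiguousarray(p).astype(np.int32)),1); ts.append(("hsv",H))
    out=[]
    for nm,T in ts:
        r=minimize(lambda c:np.abs(hullmask(f,c,.1+dz,.122+dz)-T).sum(),c0,method="Nelder-Mead",options=dict(initial_simplex=[c0,[c0[0]+.015,c0[1]],[c0[0],c0[1]+.015]]))
        print(nm,r.x.round(4),round(r.fun),T.sum()); out.append(r.x)
    return out
def crop(f,c,z,name):
    x,y=proj(f,[*c,z])[0].astype(int)
    cv2.imwrite(name,cv2.resize(f["image"][max(0,y-45):y+45,max(0,x-50):x+50],None,fx=6,fy=6,interpolation=cv2.INTER_CUBIC)); print(name,"origin",x-50,y-45)
E
python3 - <<'E'
from h import *
for n in ["scene","side"]:
    f=env.grab_frame(n); print(n); o=locate(f); crop(f,(.53,.2),.122,f"pics/c_{n}.png")
a=[cv2.imread(f"pics/c_{n}.png") for n in("scene","side")]
cv2.imwrite("pics/c2.png",np.hstack([cv2.resize(i,(400,360)) for i in a]))
E
```

```text
scene
trace 0.88 [0.5298 0.2037] 95 1060
hsv [0.5299 0.2087] 298 852
pics/c_scene.png origin 269 112
side
trace 0.59 [0.5321 0.201 ] 273 3134
hsv [0.5283 0.2016] 188 3235
pics/c_side.png origin 230 292
```

View pics/c2.png

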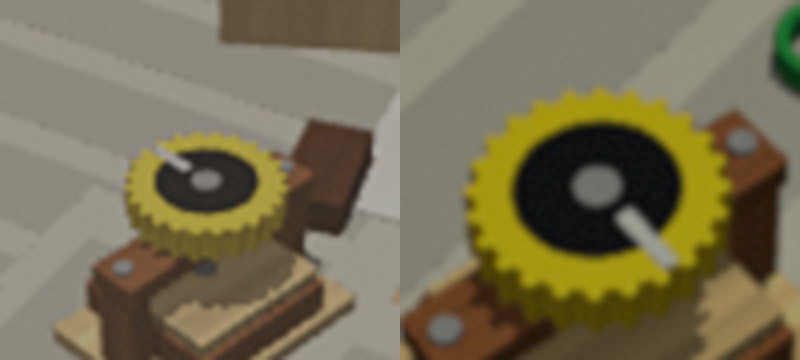

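The wheel's axis is near (0.530, 0.202). The mark's outer end is at about (297,357) in the side image and the hub at (280,338). Next I'll get the mark's starting angle and check IK around the rim.

```bash
cat >> h.py <<'E'
def markang(f,c,dz=0):
    """angle of white bar about c (deg) from bright, unsaturated pixels in annulus 22..46mm"""
    Z=.1225+dz
    h=cv2.cvtColor(f["image"],cv2.COLOR_BGR2HSV)
    v,u=np.nonzero(hullmask(f,c,Z-.001,Z,.052)>.5)
    q=unproj(f,np.c_[u,v],Z)[:,:2]-c; r=np.hypot(*q.T); px=h[v,u]
    g=(r>.02)&(r<.045)&(px[:,1]<75)&(px[:,2]>120)
    if g.sum()<4: return None,int(g.sum())
    m=q[g].mean(0); return round(float(np.degrees(np.arctan2(m[1],m[0]))),1),int(g.sum())
E
python3 - <<'E'
from h import *
for n,hub in [("scene",(320.5,157)),("side",(279.5,338.5))]:
    f=env.grab_frame(n); print(n,"hub",unproj(f,hub,.124)[0].round(4))
    for c in [(.530,.2025)]: print(markang(f,np.array(c)))
    for t in ("yellow_mark","blue_mark","offcut"): print(t,[(d["xyz"],d["score"]) for d in env.search_frame(f,t)][:1])
c=np.array([.530,.2025]); rad=.075
for off in (0,90,180,270):
    row=[]
    for th in range(0,360,30):
        t=np.radians(th); q=env.inverse_kinematics([c[0]+rad*np.cos(t),c[1]+rad*np.sin(t),.106],[-90,0,(th+45+off+180)%360-180])
        row.append(None if q is None else (round(q[0]),round(q[3]),round(q[4]),round(q[5])))
    print(off,row)
print(env.read_state()["clock"])
E
```

```text
scene hub [0.5337 0.1996 0.124 ]
(166.6, 20)
yellow_mark [([0.5376, 0.1888, 0.1182], 0.79)]
blue_mark [([0.5984, -0.1518, 0.1242], 0.69)]
offcut [([0.5449, 0.3675, 0.0316], 0.57)]
side hub [0.5288 0.2027 0.124 ]
(167.8, 59)
yellow_mark [([0.5205, 0.2051, 0.1187], 0.61)]
blue_mark [([0.5886, -0.1351, 0.1221], 0.85)]
offcut [([0.5262, 0.3649, 0.0266], 0.91)]
0 [(33, 0, -55, -78), (36, 0, -55, -51), (40, 0, -54, -25), (43, 0, -52, 2), (45, 0, -50, 30), (45, 0, -48, 60), (43, 0, -47, 92), (38, 0, -47, 127), (34, 0, -47, 161), (31, 0, -49, -166), (30, 0, -51, -135), (31, 0, -53, -106)]
90 [(33, 0, -55, 12), (36, 0, -55, 39), (40, 0, -54, 65), (43, 0, -52, 92), (45, 0, -50, 120), (45, 0, -48, 150), None, (38, 0, -47, -143), (34, 0, -47, -109), (31, 0, -49, -76), (30, 0, -51, -45), (31, 0, -53, -16)]
180 [(33, 0, -55, 102), (36, 0, -55, 129), (40, 0, -54, 155), None, (45, 0, -50, -150), (45, 0, -48, -120), (43, 0, -47, -88), (38, 0, -47, -53), (34, 0, -47, -19), (31, 0, -49, 14), (30, 0, -51, 45), (31, 0, -53, 74)]
270 [(33, 0, -55, -168), (36, 0, -55, -141), (40, 0, -54, -115), (43, 0, -52, -88), (45, 0, -50, -60), (45, 0, -48, -30), (43, 0, -47, 2), (38, 0, -47, 37), (34, 0, -47, 71), (31, 0, -49, 104), (30, 0, -51, 135), (31, 0, -53, 164)]
2.15
```

The mark starts at 167° in both views, pointing to -x as described, so the press yaw is about -13°. I'll drive the rim with a corner of the shut fingertips, turning the hand along with the orbit. j6 allows about 330° per stroke. Now the approach.

```bash
cat >> h.py <<'E'
C=np.array([.530,.2025])
def pose(th,r,z,tsh=.0039):
    t=np.radians(th); e=np.array([np.cos(t),np.sin(t)]); n=np.array([-e[1],e[0]])
    p=C+r*e+tsh*n
    return [p[0],p[1],z],[-90,0,(th-45+180)%360-180]
def radial(s,th):
    t=np.radians(th); F=np.array(s["force"]); return F[0]*np.cos(t)+F[1]*np.sin(t), -F[0]*np.sin(t)+F[1]*np.cos(t), F[2]
E
python3 - <<'E'
from h import *
env.gripper_to(0.0,5)
p,o=pose(5,.115,.24); env.goto(p,o)
print(env.read_state()["clock"],env.read_state()["joint_positions"].round(0))
p,o=pose(5,.115,.106); env.move_straight(p,o)
s=env.read_state(); print(s["clock"],s["position"],s["force"],s["opening"])
f=env.grab_frame("scene"); x,y=proj(f,[*C,.12])[0].astype(int)
cv2.imwrite("pics/d_scene.png",cv2.resize(f["image"][y-100:y+80,x-110:x+110],(780,638))[:600])
f=env.grab_frame("side"); cv2.imwrite("pics/d_side.png",f["image"])
E
```

```text
6.7583 [  32.   27.   11.    0.  -74. -162.]
7.8 [0.64499775 0.21669621 0.10720493] [ 0.73143999 -0.52654815  0.78292433] 0.006341502194160172
```

View pics/d_scene.png

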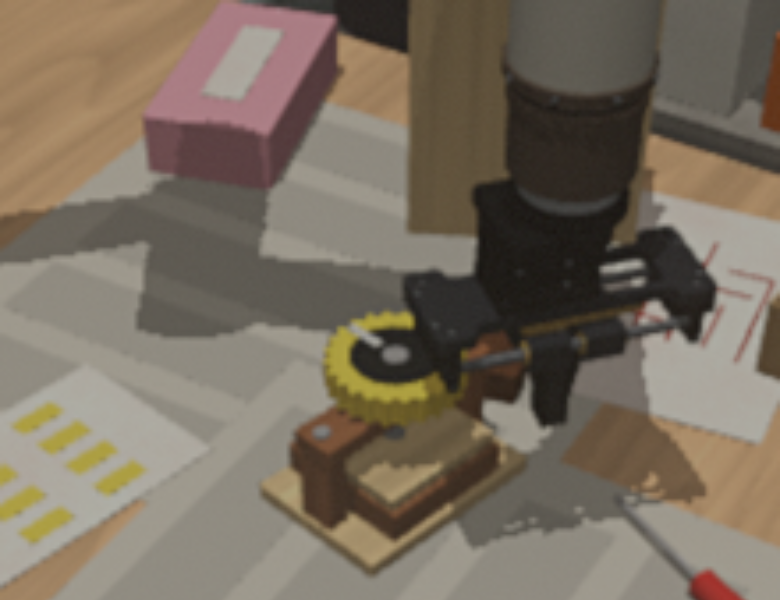

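View pics/d_side.png

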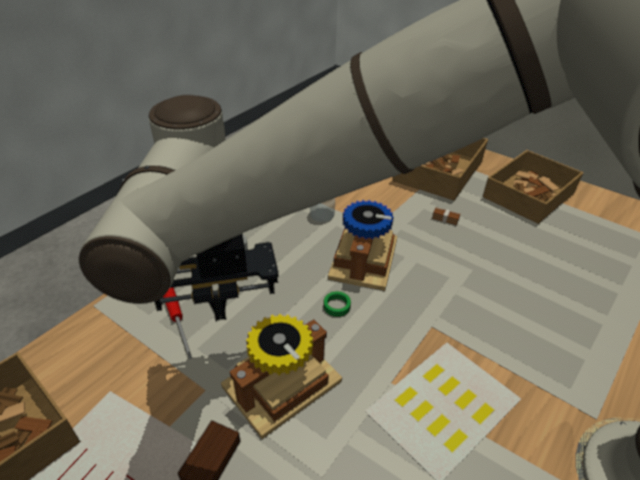

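The shut fingertips are beyond the rim, at about (550,400) in the scene crop. The body passes above the wheel. Both views still show the mark at its start. Next I'll touch the rim and make a short trial stroke.

```bash
python3 - <<'E'
from h import *
th=5
p,o=pose(th,.056,.106); hit=env.move_straight(p,None,rate=.04,force_limit=3)
s=env.read_state(); q=np.array(s["position"])[:2]-C; t=np.radians(th)
r=q@[np.cos(t),np.sin(t)]; print(hit,s["clock"],"r",r,radial(s,th))
for k in range(4):
    th+=8; p,o=pose(th,r-.001,.106); env.move_straight(p,o,rate=.06)
    s=env.read_state(); q=np.array(s["position"])[:2]-C; t=np.radians(th)
    print(th,round(s["clock"],2),"r",(q@[np.cos(t),np.sin(t)]).round(4),np.round(radial(s,th),1))
for n in("scene","side"):
    f=env.grab_frame(n); print(markang(f,C)); crop(f,C,.122,f"pics/e_{n}.png")
a=[cv2.imread(f"pics/e_{n}.png") for n in("scene","side")]
cv2.imwrite("pics/e2.png",np.hstack([cv2.resize(i,(400,360)) for i in a]))
E
```

```text
True 9.0583 r 0.06444789100834776 (np.float64(0.9328196056849862), np.float64(1.9476003260115669), np.float64(0.5901091503826402))
13 9.36 r 0.0631 [-0.8  0.8 -0.3]
21 9.66 r 0.0633 [ 0.3 -0.1 -0.4]
29 9.96 r 0.0633 [-0.7 -0.3 -1.1]
37 10.26 r 0.0634 [0.1 0.  0.1]
(-168.4, 21)
pics/e_scene.png origin 269 111
(-167.3, 64)
pics/e_side.png origin 229 293
```

View pics/e2.png

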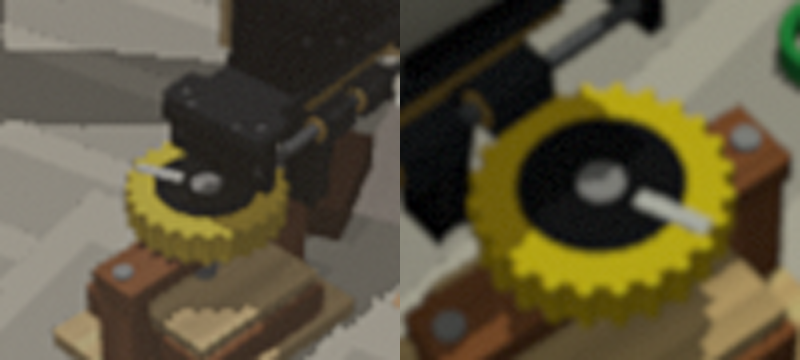

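The trial worked. The mark moved from 167° to about 192°, so 25° for a 32° finger arc with some initial take-up, and forces were low. I'll carry on a little deeper, following the rise.

```bash
cat >> h.py <<'E'
def stroke(th,th1,r,turned,step=10,rate=.09):
    """orbit; turned = degrees of wheel at start, for the rise"""
    lo=[];
    while th<th1-1e-6:
        d=min(step,th1-th); th+=d; turned+=d
        p,o=pose(th,r,.106+.005*turned/360); env.move_straight(p,o,rate=rate)
        s=env.read_state(); fr=radial(s,th); lo.append([th]+[round(float(x),1) for x in fr])
        if abs(fr[0])>15 or abs(fr[1])>20: r+=.0005 if fr[0]>15 else 0; print("high",th,fr)
        if np.linalg.norm(s["force"])>60: print("STOP");break
    print(lo); return th,r
def look(tag,turned):
    dz=.005*turned/360
    a=[]
    for n in("scene","side"):
        f=env.grab_frame(n); print(n,markang(f,C,dz)); crop(f,C,.122,f"pics/{tag}_{n}.png"); a.append(cv2.resize(cv2.imread(f"pics/{tag}_{n}.png"),(400,360)))
    cv2.imwrite(f"pics/{tag}.png",np.hstack(a)); print("clock",env.read_state()["clock"])
E
python3 - <<'E'
from h import *
stroke(37,177,.0625,25)
look("f",165)
E
```

```text
[[47, 0.8, 0.0, 1.4], [57, -1.0, 0.4, 0.0], [67, -0.5, -0.2, 1.6], [77, 0.3, 0.5, -1.1], [87, 1.2, -0.3, -0.9], [97, 0.3, -0.4, 0.6], [107, 0.3, -0.1, -1.0], [117, 0.6, 0.2, 0.7], [127, -0.4, 0.2, 0.5], [137, 1.3, 0.3, 0.6], [147, 1.9, -0.6, 0.5], [157, 2.6, 0.2, 0.8], [167, 2.5, -0.3, 1.1], [177, 2.5, -0.3, 1.2]]
scene (-31.4, 19)
pics/f_scene.png origin 269 111
side (-102.5, 208)
pics/f_side.png origin 229 293
clock 15.0083
```

View pics/f.png

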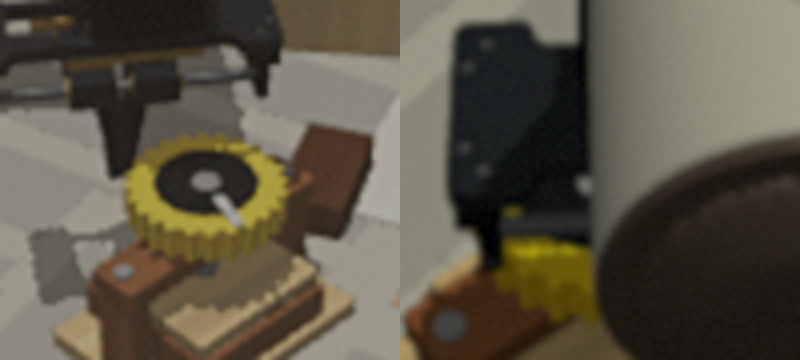

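In the scene view the mark is at about (57,52) in the half-size crop, which is -31°. That makes 162° turned with no slip to speak of. Radial force is rising slightly (2.5 N). Continuing to 330°.

```bash
python3 - <<'E'
from h import *
th,r=stroke(177,330,.0625,162)
look("g",315)
p,o=pose(330,.10,.106+.005*315/360); env.move_straight(p,None)
look("g2",315)
E
```

```text
[[187, 2.5, 0.0, 0.3], [197, 3.7, -0.1, 0.5], [207, 3.1, -0.0, -0.1], [217, 3.4, -0.1, -0.5], [227, 2.6, -0.1, -1.2], [237, 3.8, -0.3, -1.2], [247, 3.8, 0.2, -0.4], [257, 3.0, -0.8, -0.4], [267, 2.6, -0.0, -0.5], [277, 1.1, 0.1, -0.4], [287, 0.3, -0.2, -0.6], [297, -0.8, 0.3, -0.1], [307, 0.6, 0.5, 0.4], [317, 0.3, -0.3, -0.2], [327, 0.7, -0.0, -0.6], [330, 0.9, -0.8, 0.9]]
scene (None, 0)
pics/g_scene.png origin 269 111
side (123.7, 64)
pics/g_side.png origin 229 293
clock 20.2333
scene (None, 0)
pics/g2_scene.png origin 269 111
side (123.7, 64)
pics/g2_side.png origin 229 293
clock 20.7333
```

View pics/g2.png

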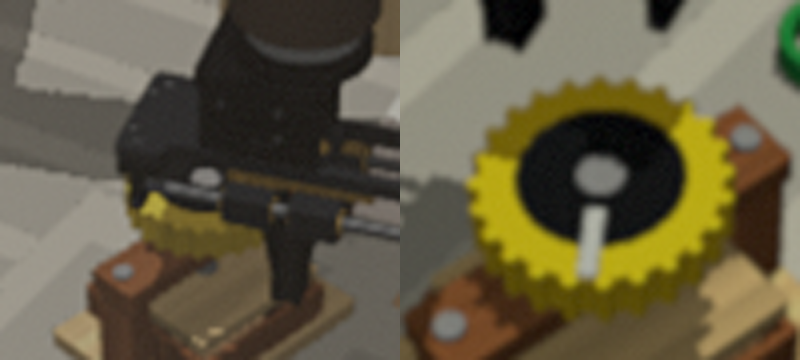

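The side view shows the mark at 124°, so 317° turned. Unwinding the wrist for a second long stroke.

```bash
python3 - <<'E'
from h import *
z=.106+.005*317/360
p,o=pose(330,.115,.17); env.move_straight(p,None,rate=.2)
p,o=pose(5,.115,.17); env.goto(p,o)
p,o=pose(5,.115,z); env.move_straight(p,o,rate=.15)
p,o=pose(5,.0625,z); print(env.move_straight(p,None,rate=.06,force_limit=4))
s=env.read_state(); q=np.array(s["position"])[:2]-C; print(np.hypot(*q),radial(s,5))
th,r=stroke(5,180,.0625,317)
look("i",317+168)
E
```

```text
True
0.06552564667609191 (np.float64(2.048433996755959), np.float64(0.5627867558532685), np.float64(0.84140207684759))
[[15, 5.0, 1.1, -0.8], [25, 5.7, 1.1, -0.6], [35, 5.9, 0.0, -0.3], [45, 4.8, 0.6, 0.4], [55, 5.6, 0.3, 0.1], [65, 4.7, 0.6, 0.8], [75, 6.3, 1.1, 1.4], [85, 3.6, 0.5, 2.4], [95, 5.9, 1.1, 2.3], [105, 5.3, 1.9, 3.4], [115, 5.5, 0.7, 2.6], [125, 5.6, 0.9, 3.5], [135, 0.6, -0.8, 0.2], [145, -0.8, -0.6, 0.5], [155, 0.2, 0.2, -0.0], [165, 0.9, -0.5, 0.6], [175, 3.1, 0.0, -0.4], [180, 2.9, 0.2, -0.1]]
scene (-73.9, 20)
pics/i_scene.png origin 269 111
side (-96.6, 110)
pics/i_side.png origin 229 293
clock 33.15
```

View pics/i.png

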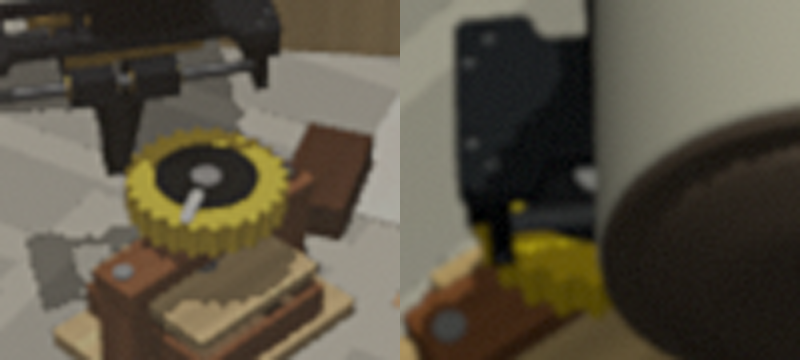

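The mark is at -74°, so 479° turned. That fits one full turn plus 119°, with a slip of about one ridge. Continuing to 330°.

```bash
python3 - <<'E'
from h import *
th,r=stroke(180,330,.0625,479)
p,o=pose(330,.115,.106+.005*629/360); env.move_straight(p,None)
look("j",629)
E
```

```text
[[190, 3.0, -0.3, 1.2], [200, 3.3, 0.0, 0.6], [210, 2.6, -1.3, 0.2], [220, 2.5, -0.7, -0.6], [230, 3.8, -0.1, -1.1], [240, 4.0, 0.4, -0.8], [250, 3.7, 0.3, -0.8], [260, 3.5, -0.1, -0.8], [270, 2.7, -0.7, -0.3], [280, 0.7, -0.7, 0.6], [290, 0.7, 0.1, 0.3], [300, 0.7, -0.5, 0.1], [310, -0.1, -0.7, 0.2], [320, 0.1, 0.1, 0.6], [330, 1.4, 0.2, -0.2]]
scene (None, 0)
pics/j_scene.png origin 269 111
side (77.9, 69)
pics/j_side.png origin 229 293
clock 38.625
```

View pics/j.png

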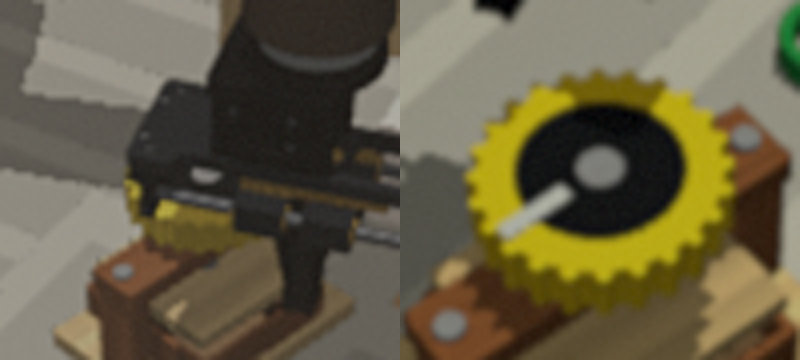

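The mark is at 78°, so 631° turned with 89° to go. I'll make the final stroke in two parts with a look between.

```bash
python3 - <<'E'
from h import *
z=.106+.005*631/360
p,o=pose(330,.115,.175); env.move_straight(p,None,rate=.2)
p,o=pose(5,.115,.175); env.goto(p,o)
p,o=pose(5,.115,z); env.move_straight(p,o,rate=.15)
p,o=pose(5,.0625,z); print(env.move_straight(p,None,rate=.06,force_limit=4))
th,r=stroke(5,85,.0625,631)
look("k",705)
E
```

```text
True
[[15, 5.1, 0.7, 0.2], [25, 5.0, 0.4, 0.4], [35, 4.8, 0.5, -0.6], [45, 4.8, 0.7, -0.6], [55, 5.8, 0.2, 0.3], [65, 5.8, 1.1, 0.6], [75, 5.1, 0.9, 2.3], [85, 5.0, 0.6, 1.8]]
scene (160.6, 21)
pics/k_scene.png origin 269 111
side (90.2, 115)
pics/k_side.png origin 229 293
clock 47.8583
```

View pics/k.png

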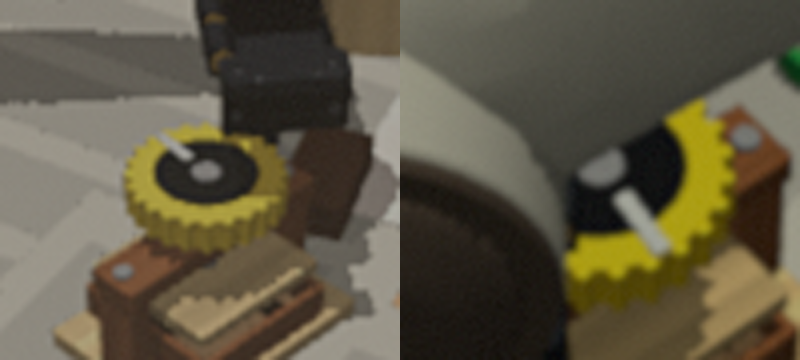

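The mark is at 160.6°, so I'll add 7°, then retract and clear the hand.

```bash
python3 - <<'E'
from h import *
stroke(85,92,.0625,713)
p,o=pose(92,.12,.116); env.move_straight(p,None)
p=list(p); p[2]=.26; env.move_straight(p,None,rate=.2)
env.goto([.42,-.02,.30],[-90,0,0])
look("l",720)
for n in("scene","side"):
    f=env.grab_frame(n); cv2.imwrite(f"pics/l_full_{n}.png",f["image"])
    for t in ("blue_mark","offcut","glue_bottle","nail_jar"): print(t,[(d["xyz"],d["score"]) for d in env.search_frame(f,t)][:1])
E
```

```text
[[92, 5.4, 1.3, 3.0]]
scene (167.3, 21)
pics/l_scene.png origin 269 111
side (168.5, 64)
pics/l_side.png origin 229 293
clock 50.9833
blue_mark [([0.5996, -0.1533, 0.1232], 0.61)]
offcut [([0.5415, 0.3668, 0.0289], 0.7)]
glue_bottle [([0.7965, 0.0307, 0.0764], 0.71)]
nail_jar [([0.7652, -0.2263, 0.0694], 0.58)]
blue_mark [([0.5922, -0.1315, 0.1224], 0.7)]
offcut [([0.5248, 0.3648, 0.0277], 0.72)]
glue_bottle [([0.7735, 0.0591, 0.0685], 0.79)]
nail_jar [([0.7502, -0.2034, 0.0534], 0.86)]
```

View pics/l.png

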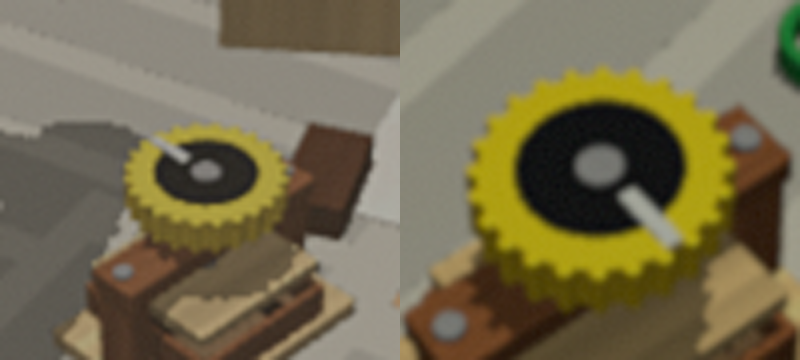

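View pics/l_full_side.png

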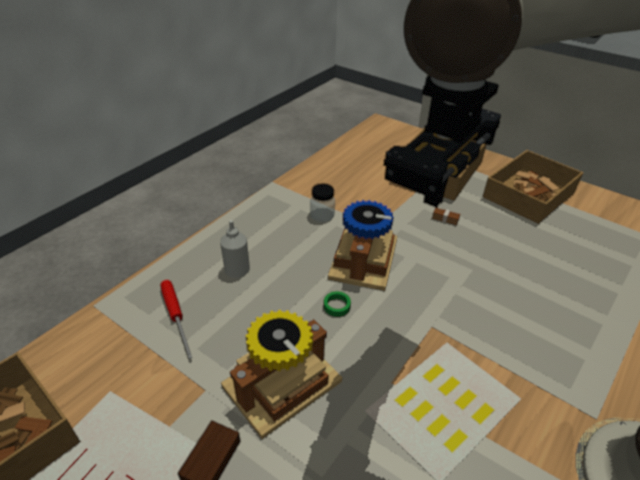

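View pics/l_full_scene.png

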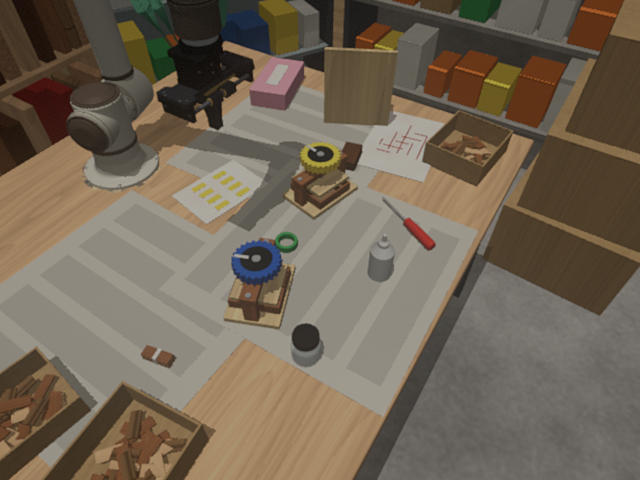

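The mark is back at 167–168° in both views. The wheel sits visibly higher: its hub is up about 5 px in the side view, in line with a 10 mm rise. The blue mark and the other things haven't moved, and the hand is clear.

```bash
python3 -c "
from workcell import env
env.close_job(); print(env.read_state()['clock'])"
```

```text
the job is handed in; nothing more can be done
the job is handed in; nothing more can be done
```

I rolled the yellow wheel two full turns anticlockwise with the shut fingertips against its rim, and handed the job in at about 51 s. It took three strokes: 317°, then 314° (631° in all), then 89°.

**Count and mark:** I counted the turns by tracking the white mark between strokes. It began at about 167° (166.6° and 167.8° in the two views) and ended at 167.3° and 168.5°. The wheel also sits higher by roughly the expected 10 mm.

**Other things:** The blue press still looks done up. The glue bottle, nail jar and offcut read the same as at the start, to within about 4 mm. I checked the maze boxes, tape roll, screwdriver and strips only by eye in the last pictures, and saw no change. I gripped and lifted nothing, and the hand finished well clear.

**Checks that failed or disagreed:**
- The finger slipped by about one ridge in the second stroke; I corrected for it from the mark.
- The mark reading sometimes failed or came out wrong when the arm hid the wheel from a camera. I used only the views with a clear line of sight.
- The networks' wheel-centre estimates from the two cameras differed by about 2 cm, so I used my own outline fit, which agreed to a few millimetres.
- Contact forces read between moves stayed below about 7 N.

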